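# Tip the nuts out of a tilt-out bin into a tin set under its chute

### The arm

A 7-joint arm with a two-finger parallel gripper is mounted at the origin on a cart in front of the work surface, level with it; the furniture and walls round the work are solid. World frame = base frame: x ahead of the robot, y to its left, z up, the work surface at z = 0. Lengths are in m, angles in rad, forces in N, time in s.
With the tool pointing down it reaches from about 0.425 to 0.925 m from the base axis. Payload 6.8 kg.
Tool frame: the origin (TCP) lies at the very end of the fingers, on their centre line; the grasp point (between the pads) lies r.pinch_z behind it (r.pinch_z is the distance from the TCP to the grasp point, in m); z points along the fingers, y is the line along which they close (so a half turn about z gives the same grasp; the last joint's range is limited). The gripper opens to 85 mm and grips with 20 to 120 N. Pads are 22 mm wide; open, the fingers measure 114 mm over their backs; the gripper's body (76 mm by 85 mm) begins 54 mm behind the grasp point. The pads swing forward as they close: fully open they stand 13 mm farther back than shut.
Start: joints at [-1.293, 0.477, 0.022, 1.555, -0.011, 1.109, -0.083], TCP at [0.254, 0.625, 0.196] pointing down, gripper open.
Joint ranges: [-2.96, 2.96], [-0.34, 2.1], [-1.41, 1.46], [0.24, 2.44], [-1.37, 4.51], [0.17, 1.92], [-2.96, 2.96]. Speed limits (rad/s): [2.39, 2.39, 3.14, 3.14, 3.14, 3.14, 3.14].

### API

Orientations are given as a rotation vector (axis times angle).
In Python, from bench import status, grab_frame, camera_model, r gives the robot as it stands. The module is installed in compiled form; this text tells all that it offers.
- The arm moves only by the shell command python3 -m creep 'ROWS' [FORCE]. ROWS is text: rows parted by semicolons, each of 7 numbers parted by spaces: the turn, a rotation vector about the tool's x, y, z in rad, then the shift along the tool's x, y, z in mm, then the opening, from -1 (shut) to 1 (fully open). In form: rx ry rz tx ty tz fingers; .... A call has 1 to 10 rows; each row is the pose to reach, as a shift and turn from the pose commanded when the call began, along the tool's axes at that moment; what a row does not reach only later rows make up. A row lasts 1/8 s, in which the tool goes at most 62.5 mm and 10.7 degrees, less where a joint would pass 70% of its speed; a pose out of reach is approached as far as the arm can. A call with a gripper value outside its range is refused whole. The fingers move at their own pace and stop on an object; FORCE is the grip in N (left out, the last holds). Time passes only in rows, so rows that repeat a pose let the fingers close. It gives the time, the measured TCP pose, the force, the opening and the grip force at its end, in the units of the state.
- status.get_obs(): the state, without advancing time (a new reading comes with each control period).
- grab_frame(name): name is "scene" or "top"; returns (picture, depth): 420x560x3 uint8, red, green, blue; 420x560 float32, m along the optical axis (not along the pixel's ray), 0 where there is no reading.
- camera_model(name): a dict with "K" (3x3 intrinsics, pixels), "D" ([k1, k2, p1, p2, k3] as OpenCV has them; the pictures are not rectified), "rvec" (rotation vector, rad) and "tvec" (3), from world to camera coordinates, as OpenCV has them. Camera axes: x right, y down, z forward; pixel columns grow to the right and rows downward; lengths in m; the calibration is good to about 2 mm. A picture is of the moment at which its call begins. camera_model takes no time and is no camera call.
- r.hand_in(): hands the job in; it is judged then, once.
The state is a dict: "clock": time; "joints": joint angles; "qvel": joint speeds; "tau": joint torques, N m; "tcp_pos": TCP position; "orientation": TCP orientation; "contact_force": force on the tool from outside, world axes, zero at the start; "moment": the same for the moment, N m; "grip_width": finger opening in m; "gripper_force": force on a finger pad.
Only numpy, scipy, OpenCV 4.12 (cv2) and the standard library are available. Lean on these libraries where they do the work, as an engineer would, in place of code of your own. Each camera call takes 0.05 s, during which the arm holds its last target. There are 200 camera calls.

### The job

Fill a tin with the nuts from the red tilt-out bin: stand the empty steel tin upright in the crate cell right in front of the red bin and let go of it, then pull the red bin's black pull bar smoothly forward and down until the bin rests on its stop, so that all three nuts slide into the tin. Then swing the red bin all the way back home; do not let it slam, do not knock the tin over, and leave the blue and yellow bins shut.

Things in the scene. Friction and masses are not known exactly. Their poses are not given: they have to be found in the camera images.
- tin: open round steel tin, empty, loose, starts upright on the bench left of the dispenser: 68 mm outside diameter, 80 mm tall, 3 mm wall, 62 mm clear inside, 0.11 kg; origin at the centre of its underside, z up its axis. Can be gripped across its diameter near the rim.
- dispenser: fixed plywood bench dispenser with three tilt-out bins (red, blue, yellow, in any order, 85 mm apart in y) and a crate of three cells in front. Origin on the bench top under the middle of the bins' hinge line; x to its back, y to its left, z up; may be turned about z. Base board 289 x 285 mm, 12 mm thick, from 149 mm in front of to 140 mm behind the origin.
- shelf_edge (a point): middle of the front edge (steel lip) of the shelf above the bins, at the underside, 329 mm above the bench; lip top at 357 mm. The edge is 71 mm behind the hinge line, just 34 mm behind and 38 mm above the resting pull bars: a gripper pointing straight down does not fit. Come from the front, tool leaning 30 to 45 degrees (its back end toward the robot), fingers opened 25 to 40 mm.
- red_cell (a point): centre of the floor (12 mm above the bench) of the square crate cell before the red bin, where the tin's underside belongs; 97 mm in front of the hinge line. Cell 77 mm square inside, walls 8 mm thick and 24 mm high. The red bin's lip at home is near: 52 mm before and 88 mm above the hinge. Keep the gripper clear of it. Axes as dispenser.
- red_hinge (a point): middle of the red bin's pivot axis, 180 mm above the bench; the axis is the dispenser's y axis; axes as dispenser
- red_bar (a point): middle of the red bin's black pull bar: 12 mm thick, lying along the dispenser's y between two bail arms (50 mm clear between them), free all round, 80 mm above the chute; moves with the bin. Home: 37 mm behind and 111 mm above red_hinge; at the stop: 117 mm in front and 3 mm above (radius 117 mm). Other bars stand 85 mm away. Hold it with one finger before it, one behind.
- red_bin (a joint): tilt of the red bin in rad: 0 = home (floor level), 1.867 = at its stop: chute sloping 42 degrees down, lip 12 mm above the tin's mouth. The bar goes forward (dispenser -x) and down as it grows. A stiff friction hinge: 2 to 4 N at the bar, the bin stays about where it is left. Nuts start to slide out near 1.6 to 1.8. At the stop the bin's back edge stands 97 mm above and 69 mm before red_hinge.
- blue_bin (a joint): tilt of the blue bin (same make; holds a bolt), rad, 0 = home; must stay home
- yellow_bin (a joint): tilt of the yellow bin (same make; holds one bigger nut), rad, 0 = home; must stay home
- small_nut_0: one of the three grey hexagon nuts that start lying flat in a row on the red bin's floor; 24 mm across flats, 27 mm across corners, 13 mm thick, about 35 g; origin at the centre of its underside, z along its bore
- small_nut_1: one of the three grey hexagon nuts that start lying flat in a row on the red bin's floor; 24 mm across flats, 27 mm across corners, 13 mm thick, about 35 g; origin at the centre of its underside, z along its bore
- small_nut_2: one of the three grey hexagon nuts that start lying flat in a row on the red bin's floor; 24 mm across flats, 27 mm across corners, 13 mm thick, about 35 g; origin at the centre of its underside, z along its bore
Things that resemble listed ones, but are neither listed nor needed, are in the scene too. What is shaped like the tin but orange is not meant.

How it is judged:
By the outcome, as a careful person would: the job done as asked, in the order asked, and still so for the second after the job is handed in, with the robot touching nothing.
It also fails if it takes over 66 s, if anything falls off the work surface, if the arm or the gripper's body presses on something with over 40 N, if the wrist force passes 120 N, or if a joint passes its speed limit or range.

## Working session

There is one attempt and no reset: what is moved stays moved. The work goes in short steps, Python scripts to look and compute and a shell command to move; the robot and the scene stay as the last step left them, time stands still between calls to the robot, and variables do not carry over. Pictures are saved under pics/ and viewed, at most 10 in all, crops included, and the job is handed in when it is done.

```bash
mkdir -p pics; cat > h.py <<'E'
import numpy as np, cv2
from scipy.spatial.transform import Rotation as R
from bench import status, grab_frame, camera_model, r
def cam(n):
    m=camera_model(n); return np.array(m["K"],float),np.array(m["D"],float),R.from_rotvec(np.ravel(m["rvec"])).as_matrix(),np.ravel(m["tvec"])
def ray(n,u,v):
    K,D,Rm,t=cam(n); p=cv2.undistortPoints(np.array([[[u,v]]],float),K,D).ravel()
    return -Rm.T@t, Rm.T@np.array([p[0],p[1],1])
def atz(n,u,v,z):
    o,d=ray(n,u,v); return o+d*(z-o[2])/d[2]
def atd(n,u,v,dep):
    o,d=ray(n,u,v); return o+d*dep
def cloud(n,dep):
    K,D,Rm,t=cam(n); h,w=dep.shape; uv=np.stack(np.meshgrid(np.arange(w),np.arange(h)),-1).reshape(-1,1,2).astype(float)
    p=cv2.undistortPoints(uv,K,D).reshape(h,w,2); P=np.dstack([p*dep[...,None],dep]); return (P-t)@Rm
def proj(n,P):
    K,D,Rm,t=cam(n); return cv2.projectPoints(np.array(P,float).reshape(-1,3),cv2.Rodrigues(Rm)[0],t,K,D)[0].reshape(-1,2)
def snap(n,f,crop=None,s=1):
    im,d=grab_frame(n); o=im[...,::-1]
    if crop: a,b,c,e=crop; o=o[b:e,a:c]
    cv2.imwrite('pics/'+f,cv2.resize(o,None,fx=s,fy=s,interpolation=cv2.INTER_CUBIC)); np.savez('pics/'+f[:-4],im=im,d=d); return im,d
def rel(pos,Rm):
    "row (rad, mm) from the present measured pose to the world pose"
    o=status.get_obs(); R0=R.from_rotvec(o["orientation"]); 
    return np.r_[(R0.inv()*R.from_matrix(Rm)).as_rotvec(), R0.inv().apply(np.array(pos)-o["tcp_pos"])*1000]
E
python3 -c "
from h import *
snap('scene','s0.png');snap('top','t0.png');o=status.get_obs();print(o,r.pinch_z);print(R.from_rotvec(o['orientation']).as_matrix().round(3))
for n in('scene','top'): print(n,ray(n,280,210))"
```

```text
{'clock': 0.1, 'joints': array([-1.29305898,  0.4777247 ,  0.02235965,  1.55635404, -0.0114959 ,
        1.10934654, -0.08313559]), 'qvel': array([ 0.00039764, -0.00117453,  0.00100961, -0.00138436, -0.00050407,
        0.00158902,  0.0014068 ]), 'tau': array([ 4.39150390e-03, -5.97761929e+01,  1.61373764e+00, -2.81956744e+01,
        1.28631681e-02,  5.00426118e-03, -3.46913112e-05]), 'tcp_pos': array([0.25382311, 0.62479895, 0.19481786]), 'orientation': array([-6.02326901e-01, -3.08311417e+00,  2.65972064e-03]), 'contact_force': array([-0.59097731, -0.25840501, -0.10608292]), 'moment': array([0.00546546, 0.01412933, 0.01995953]), 'gripper_force': 0.0, 'grip_width': 0.08527991416532524} 0.0187
[[-0.926  0.376 -0.001]
 [ 0.376  0.926 -0.002]
 [-0.    -0.002 -1.   ]]
scene (array([-0.47186439, -0.62468625,  0.81405088]), array([ 0.75933156,  0.4862942 , -0.43256715]))
top (array([0.4232375 , 0.04465106, 1.32040537]), array([ 0.10151073,  0.00695605, -0.99493449]))
```

View pics/s0.png

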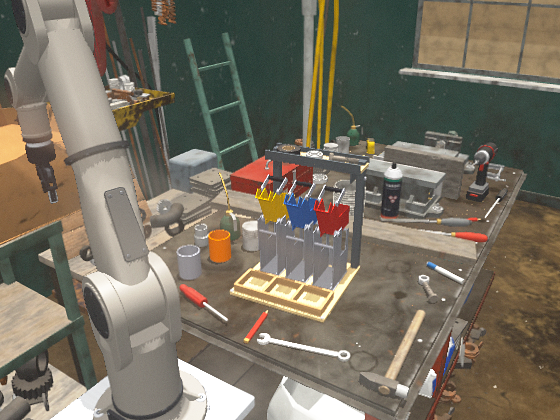

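View pics/t0.png

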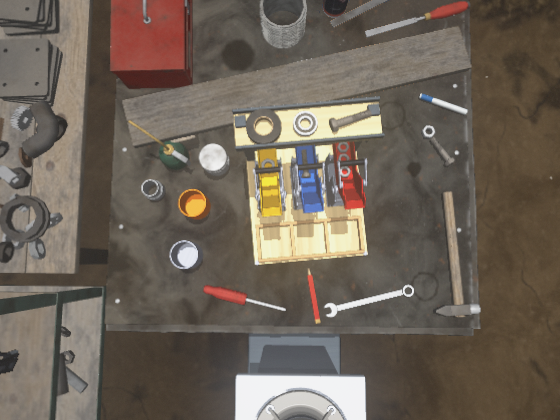

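Top view: the grey tin at (184,254) fits. The others are orange (194,204), a white cup (214,158) and a small grey pot (152,189). The red bin is the right one at (347,175), with its cell at (344,238). I'll confirm with enlarged crops and measure.

```bash
python3 -c "
from h import *
z=np.load('pics/t0.npz');im=z['im'][...,::-1]
a=cv2.resize(im[135:275,230:390],None,fx=4,fy=4,interpolation=cv2.INTER_CUBIC);cv2.imwrite('pics/t1.png',a)
b=cv2.resize(im[140:280,130:240],None,fx=4,fy=4,interpolation=cv2.INTER_CUBIC);cv2.imwrite('pics/t2.png',b)
C=cloud('top',z['d'])
for u,v,w in((184,254,22),(152,189,18),(214,158,22)):
  q=C[v-w:v+w,u-w:u+w].reshape(-1,3);top=np.percentile(q[:,2],99);p=q[q[:,2]>top-.012]
  c,rr=cv2.minEnclosingCircle((p[:,:2]*1000).astype(np.float32));print(u,v,'top',top,'c',c,'r',rr)
p=C[90:265,225:385].reshape(-1,3)
s=p[(p[:,2]>.340)&(p[:,2]<.37)];print('shelf',len(s),cv2.minAreaRect((s[:,:2]*1000).astype(np.float32)))
s=C[215:268,240:375].reshape(-1,3);s=s[(s[:,2]>.029)&(s[:,2]<.043)];print('crate',len(s),cv2.minAreaRect((s[:,:2]*1000).astype(np.float32)))
"
```

```text
184 254 top 0.08392765964438005 c (435.0242919921875, 179.8601531982422) r 135.72198486328125
152 189 top 0.06290156234384209 c (521.662841796875, 216.46556091308594) r 198.00962829589844
214 158 top 0.08235417116648976 c (567.6361083984375, 139.59263610839844) r 172.81466674804688
shelf 5703 ((691.0484008789062, 0.30426025390625), (79.56663513183594, 284.533447265625), 5.674413204193115)
crate 1112 ((485.8687744140625, -20.074127197265625), (93.22206115722656, 262.7469482421875), 5.719669818878174)
```

View pics/t1.png

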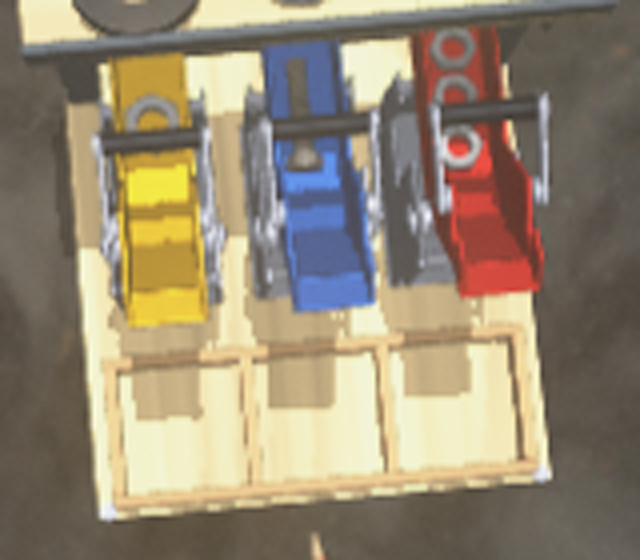

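View pics/t2.png

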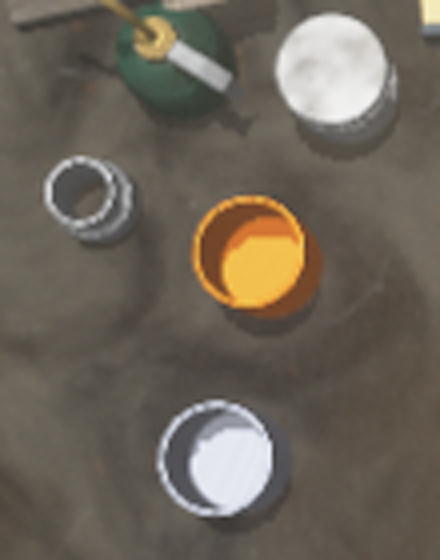

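Crop t2: the grey tin's rim is centred at top pixel (183.7,254.7). Its hollow, open shape and its 80 mm height fit; the white cup is full or closed and the small pot is only 63 mm tall. Crop t1: the red bin is on the right, with its bar's middle at top pixel (352.5,162).

```bash
cat >> h.py <<'E'
a=np.deg2rad(5.7); ex=np.array([np.cos(a),np.sin(a),0]); ey=np.array([-np.sin(a),np.cos(a),0]); ez=np.array([0,0,1.])
O=np.array([.4859,-.0201,0])+.097*ex
def disp(x,y,z): return O+x*ex+y*ey+z*ez
def tool(lean,mode):
    "mode 0: fingers close along disp y ; 1: along disp x"
    l=np.deg2rad(lean); z=np.sin(l)*ex-np.cos(l)*ez
    if mode==0: y=ey; return np.c_[np.cross(y,z),y,z]
    return np.c_[-ey if mode==-1 else ey, np.cross(z,-ey if mode==-1 else ey), z]
E
python3 -c "
from h import *
np.set_printoptions(precision=3,suppress=True)
print('tin',atz('top',183.7,254.7,.08),'cell',disp(-.097,-.085,.012),'bar',disp(.037,-.085,.291),atz('top',352.5,162,.291))
z=np.load('pics/s0.npz')
C=cloud('top',np.load('pics/t0.npz')['d'])[230:280,160:210].reshape(-1,3);p=C[(C[:,2]>.07)&(C[:,2]<.09)]
print('tincloud',len(p),p.min(0),p.max(0))
print('proj',proj('top',[disp(.037,-.085,.297),disp(-.097,-.085,.012)]),proj('scene',[disp(.037,-.085,.297),disp(-.097,-.085,.012),[.4335,.186,.08]]))
T=tool(12,0)
t=atz('top',183.7,254.7,.08)
for h in (.16,.062): print(rel(np.r_[t[:2],h]+.0187*T[:,2],T))
"
```

```text
tin [0.441 0.281 0.08 ] cell [ 0.494 -0.105  0.012] bar [ 0.628 -0.091  0.291] [ 0.627 -0.093  0.291]
tincloud 159 [0.407 0.248 0.07 ] [0.476 0.315 0.089]
proj [[351.943 161.045]
 [342.622 235.24 ]] [[334.187 187.427]
 [311.582 302.669]
 [211.457 261.195]]
[  -0.053   -0.206   -0.483 -305.756 -245.914   53.569]
[  -0.053   -0.206   -0.483 -305.743 -245.747  151.569]
```

```bash
python3 -m creep '-0.053 -0.206 -0.483 -306 -246 54 1; -0.053 -0.206 -0.483 -306 -246 54 1; -0.053 -0.206 -0.483 -306 -246 54 1; -0.053 -0.206 -0.483 -306 -246 54 1; -0.053 -0.206 -0.483 -306 -246 54 1; -0.053 -0.206 -0.483 -306 -246 54 1; -0.053 -0.206 -0.483 -306 -246 54 1; -0.053 -0.206 -0.483 -306 -246 54 1; -0.053 -0.206 -0.483 -306 -246 54 1'; python3 -c "
from h import *
np.set_printoptions(precision=3,suppress=True)
snap('top','t3.png',(120,180,260,290),4)
print(status.get_obs()['joints'])
T=tool(12,0)
for h in (.16,.062): print(rel(np.r_[.4412,.2813,h]+.0187*T[:,2],T))"
```

```text
clock: 1.23
tcp_pos: [0.4444, 0.2837, 0.1418]
orientation: [-0.147, 2.928, 0.019]
contact_force: [-0.8, 1.0, 0.6]
grip_width: 0.0854
gripper_force: 0.0
[-0.866  0.202  0.101  2.12   0.176  0.66   0.773]
[ 0.003  0.001  0.002 -0.503 -2.436  0.224]
[ 0.003  0.001  0.002 19.994 -2.694 96.056]
```

View pics/t3.png

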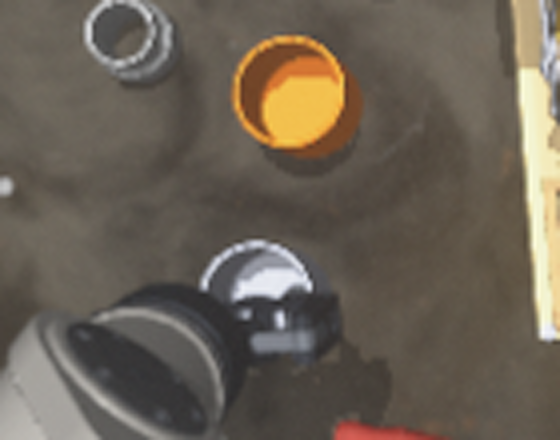

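The picture shows the gripper centred over the near side of the tin, around crop (265,300). I'll go down and close.

```bash
python3 -m creep '0 0 0 8 -1 38 1; 0 0 0 20 -1 94 1; 0 0 0 20 -1 94 1; 0 0 0 20 -1 94 1; 0 0 0 20 -1 94 -1; 0 0 0 20 -1 94 -1; 0 0 0 20 -1 94 -1; 0 0 0 20 -1 94 -1; 0 0 0 20 -1 94 -1; 0 0 0 20 -1 94 -1' 40; python3 -c "
from h import *
np.set_printoptions(precision=3,suppress=True)
o=status.get_obs();print(o['joints']);T=tool(12,0);print(rel(np.r_[.4412,.2813,.062]+.0187*T[:,2],T))
for h in (.1,): print('lift',rel(np.r_[.4412,.2813,.062+h]+.0187*T[:,2],T))"
```

```text
clock: 2.52
tcp_pos: [0.4451, 0.2815, 0.0455]
orientation: [-0.145, 2.928, 0.018]
contact_force: [0.2, 0.2, -0.8]
grip_width: 0.0002
gripper_force: 0.0
[-0.871  0.366  0.117  2.195  0.211  0.424  0.719]
[ 0.002  0.001 -0.001  0.354  0.194  1.795]
lift [  0.002   0.001  -0.001 -20.539   0.381 -95.998]
```

```bash
python3 -c "
from h import *
a,_=snap('top','t4.png');b,_=snap('scene','s4.png')
x=cv2.resize(a[180:290,120:230,::-1],(400,400));y=cv2.resize(b[210:300,150:260,::-1],(400,400));cv2.imwrite('pics/c4.png',np.hstack([x,y]))"
```

```text
(no output)
```

View pics/c4.png

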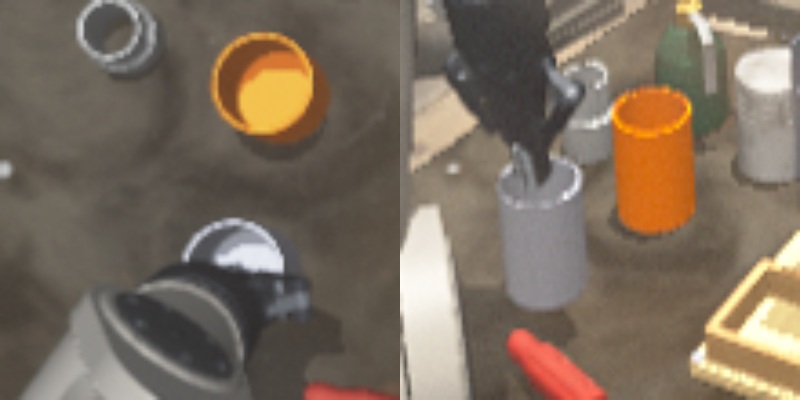

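The fingers are shut inside the tin, which has not moved (rim's left edge still at top pixel (171,250)). I'll lift straight up and check again before the next descent.

```bash
python3 -m creep '0 0 0 -20 0 -94 -1; 0 0 0 -20 0 -94 -1; 0 0 0 -20 0 -94 -1; 0 0 0 -20 0 -94 1; 0 0 0 -20 0 -94 1; 0 0 0 -20 0 -94 1;  0 0 0 -20 0 -94 1'; python3 -c "
from h import *
np.set_printoptions(precision=3,suppress=True)
K=cloud('scene',np.load('pics/s4.npz')['d'])
for n,f in (('scene','s0'),('scene','s4'),('top','t0')):
  C=cloud(n,np.load('pics/'+f+'.npz')['d']).reshape(-1,3)
  q=C[(abs(C[:,0]-.441)<.06)&(abs(C[:,1]-.281)<.06)]
  for lo,hi in((.02,.06),(.07,.084)):
    p=q[(q[:,2]>lo)&(q[:,2]<hi)];print(f,lo,len(p),p.min(0),p.max(0))
for n,t in(('scene',[[.441,.281,.08],[.445,.2815,.0455]]),('top',[[.441,.281,.08],[.445,.2815,.0455]])): print(n,proj(n,t))
snap('scene','s5.png',(150,190,260,290),5)
T=tool(12,0);print(rel(np.r_[.4412,.2813,.16]+.0187*T[:,2],T)); print(status.get_obs()['grip_width'])"
```

```text
clock: 3.5
tcp_pos: [0.4448, 0.2811, 0.1411]
orientation: [-0.145, 2.928, 0.017]
contact_force: [0.3, -0.2, 1.1]
grip_width: 0.0722
gripper_force: 0.0
s0 0.02 323 [0.404 0.246 0.02 ] [0.477 0.318 0.06 ]
s0 0.07 169 [0.405 0.248 0.07 ] [0.474 0.32  0.083]
s4 0.02 310 [0.404 0.246 0.02 ] [0.476 0.318 0.06 ]
s4 0.07 141 [0.405 0.247 0.07 ] [0.478 0.317 0.083]
t0 0.02 163 [0.411 0.247 0.02 ] [0.474 0.314 0.06 ]
t0 0.07 151 [0.407 0.248 0.07 ] [0.476 0.315 0.084]
scene [[187.971 251.016]
 [189.801 260.446]]
top [[183.881 254.554]
 [186.41  253.137]]
[ 0.001  0.001 -0.001 -0.305  0.452 -0.361]
0.07879133524755069
```

View pics/s5.png

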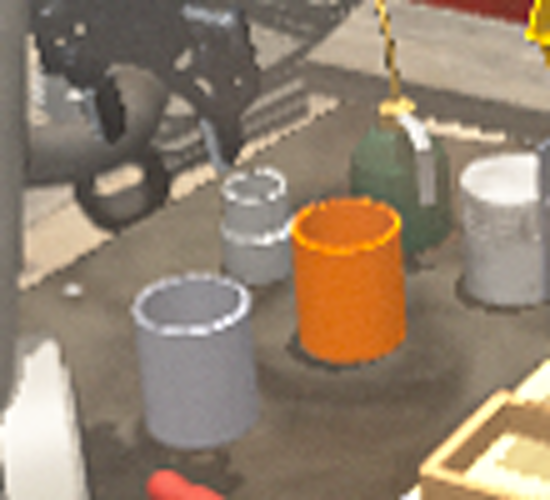

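The tin still stands upright and empty, with its rim at crop (192,303), and the gripper is open above it. I'll descend about 10 mm deeper, as the pads sit farther back when open, and close in a separate call.

```bash
python3 -m creep '0 0 0 8 0 38 1; 0 0 0 20 0 94 1; 0 0 0 22 0 103 1; 0 0 0 22 0 103 1; 0 0 0 22 0 103 1' 40;  python3 -m creep '0 0 0 0 0 0 0.6; 0 0 0 0 0 0 0.6; 0 0 0 0 0 0 0.6' 40; python3 -m creep '0 0 0 0 0 0 -1; 0 0 0 0 0 0 -1; 0 0 0 0 0 0 -1' 40
```

```text
clock: 4.18
tcp_pos: [0.4463, 0.2827, 0.0384]
orientation: [-0.144, 2.925, 0.022]
contact_force: [0.4, -0.1, 0.4]
grip_width: 0.0856
gripper_force: 0.0
clock: 4.55
tcp_pos: [0.4457, 0.2821, 0.0371]
orientation: [-0.145, 2.926, 0.02]
contact_force: [-0.0, 0.5, 2.8]
grip_width: 0.0686
gripper_force: 1.1
clock: 4.92
tcp_pos: [0.4449, 0.2809, 0.0363]
orientation: [-0.144, 2.928, 0.017]
contact_force: [-0.1, -1.1, 2.2]
grip_width: 0.0225
gripper_force: 1.1
```

```bash
python3 -c "
from h import *
np.set_printoptions(precision=3,suppress=True)
print({k:v for k,v in status.get_obs().items() if k in('grip_width','gripper_force','contact_force')})
a,_=snap('scene','s6.png');b,_=snap('top','t6.png')
x=cv2.resize(b[210:280,140:220,::-1],(400,350),interpolation=cv2.INTER_CUBIC);y=cv2.resize(a[210:290,145:235,::-1],(400,350),interpolation=cv2.INTER_CUBIC);cv2.imwrite('pics/c6.png',np.hstack([x,y]))
for n,f in (('scene','s6'),('top','t6')):
  C=cloud(n,np.load('pics/'+f+'.npz')['d']).reshape(-1,3)
  q=C[(abs(C[:,0]-.441)<.09)&(abs(C[:,1]-.281)<.09)]
  for lo,hi in((.01,.03),(.03,.06),(.07,.084)):
    p=q[(q[:,2]>lo)&(q[:,2]<hi)];print(f,lo,len(p),np.percentile(p,[1,99],axis=0))
"
```

```text
{'contact_force': array([-0.135, -1.144,  2.239]), 'gripper_force': 1.1487500136718154, 'grip_width': 0.022530246793644543}
s6 0.01 124 [[0.352 0.199 0.011]
 [0.531 0.302 0.03 ]]
s6 0.03 246 [[0.377 0.229 0.03 ]
 [0.502 0.312 0.06 ]]
s6 0.07 113 [[0.407 0.256 0.07 ]
 [0.53  0.339 0.084]]
t6 0.01 153 [[0.351 0.192 0.011]
 [0.478 0.325 0.03 ]]
t6 0.03 152 [[0.351 0.194 0.03 ]
 [0.477 0.334 0.06 ]]
t6 0.07 85 [[0.432 0.265 0.07 ]
 [0.471 0.341 0.084]]
```

View pics/c6.png

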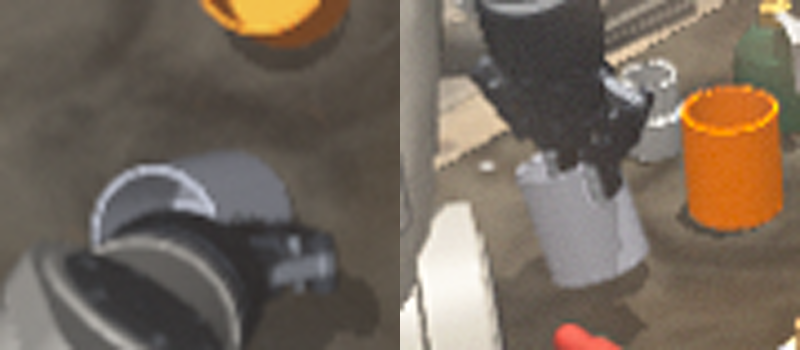

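Both fingers should be outside but the tin is tilted, with the left finger apparently inside its rim. Top crop: the rim is now around (155,215), shifted about 30 mm to +y. Before moving I'll check in the depth data where the fingertips really are relative to the reported TCP.

```bash
python3 -c "
from h import *
np.set_printoptions(precision=3,suppress=True)
for n,f,zlo,zhi,T in (('scene','s5',.145,.20,[.4448,.2811,.1411]),('top','t3',.145,.20,[.4444,.2837,.1418]),('scene','s6',.085,.11,[.4449,.2809,.0363]),('top','t6',.085,.13,[.4449,.2809,.0363]),('scene','s4',.085,.11,[.4451,.2815,.0455])):
  C=cloud(n,np.load('pics/'+f+'.npz')['d']).reshape(-1,3);T=np.array(T)
  M=tool(12,0);L=(C-T)@M*1000   # tool coordinates, mm
  for a in range(-80,10,10):
    p=L[(L[:,2]>=a)&(L[:,2]<a+10)&(abs(L[:,0])<40)&(abs(L[:,1])<75)&(C[:,2]>(.09 if f!='s5' else .1))]
    if len(p)>3: print(f,'tz',a,len(p),'x',p[:,0].min(),p[:,0].max(),'y hist',np.histogram(p[:,1],range(-75,76,10))[0])
"
```

```text
s5 tz -80 45 x -11.979705942542171 13.785443219284875 y hist [ 0  0 14  7  0  0  0  0  0  0  0 23  1  0  0]
s5 tz -70 51 x -11.680518101916201 12.794735361237528 y hist [ 0  0  9 12  1  0  0  0  0  0  3 22  4  0  0]
s5 tz -60 40 x -8.90921087540862 14.459083604144215 y hist [ 0  0 11  9  1  0  0  0  0  0  1 17  1  0  0]
s5 tz -50 13 x -10.972954952475614 10.209073718275267 y hist [0 0 0 4 0 0 0 0 0 0 0 9 0 0 0]
t3 tz -80 5 x -11.461115386549768 -7.651092304652426 y hist [0 2 3 0 0 0 0 0 0 0 0 0 0 0 0]
t3 tz -70 5 x -11.843370707181705 -8.504827317127585 y hist [0 0 4 1 0 0 0 0 0 0 0 0 0 0 0]
t3 tz -60 5 x -12.189776557222974 -7.336952337145375 y hist [0 1 4 0 0 0 0 0 0 0 0 0 0 0 0]
s6 tz -80 27 x -6.905729330178053 15.873959978902414 y hist [ 0  0  0  0  0  7  2  0 10  7  0  1  0  0  0]
s6 tz -70 48 x -11.480273650487238 19.634942146022183 y hist [ 0  0  0  0  3 12  7  1 18  7  0  0  0  0  0]
s6 tz -60 21 x -9.428185696480478 16.04285635973988 y hist [ 0  0  0  0  1  4  0  3 11  2  0  0  0  0  0]
t6 tz -70 4 x -11.903602439936819 -5.935971053733958 y hist [0 0 0 0 0 3 1 0 0 0 0 0 0 0 0]
t6 tz -60 30 x -37.37619947996728 -10.2906418927593 y hist [ 0  0  0  0  0  0  2 14  9  4  1  0  0  0  0]
t6 tz -50 10 x -37.22895738503267 -30.073206433521452 y hist [0 0 0 0 0 0 0 0 2 3 2 2 1 0 0]
s4 tz -80 19 x 4.557921785549805 14.61200466246382 y hist [0 0 0 0 0 0 9 5 3 1 1 0 0 0 0]
s4 tz -70 25 x -6.56651628121877 15.60936126518631 y hist [ 0  0  0  0  0  1 12  8  4  0  0  0  0  0  0]
s4 tz -60 26 x -4.211525644686464 15.912897631140083 y hist [ 0  0  0  0  0  0 16  7  3  0  0  0  0  0  0]
s4 tz -50 6 x -6.546436360068474 5.05851058257582 y hist [0 0 0 0 0 0 5 0 0 1 0 0 0 0 0]
```

The depth shows the real fingertips ending about 45 mm (open) behind the reported TCP, so the fingers were only reaching the rim. That explains both misses. I'll loosen gently, lift away, shut the fingers and measure the tip offset.

```bash
python3 -m creep '0 0 0 0 0 0 -0.35; 0 0 0 0 0 0 -0.3; 0 0 0 0 0 0 -0.25; 0 0 0 -4 0 -19 -0.25; 0 0 0 -8 0 -38 -0.25; 0 0 0 -12 0 -57 -0.25; 0 0 0 -22 0 -103 -0.25; 0 0 0 -22 0 -103 -1; 0 0 0 -22 0 -103 -1; 0 0 0 -22 0 -103 -1'; python3 -c "
from h import *
np.set_printoptions(precision=3,suppress=True)
o=status.get_obs();T=o['tcp_pos'];M=R.from_rotvec(o['orientation']).as_matrix();print(o['grip_width'])
for n,f in(('scene','s7.png'),('top','t7.png')):
  C=cloud(n,snap(n,f)[1]).reshape(-1,3);L=(C-T)@M*1000
  p=L[(abs(L[:,0])<20)&(abs(L[:,1])<20)&(C[:,2]>.1)];print(n,'tip hist',np.histogram(p[:,2],range(-70,15,5)),p[p[:,2]>-60].mean(0))
  q=C[(abs(C[:,0]-.441)<.08)&(abs(C[:,1]-.29)<.09)]
  for lo,hi in((.015,.04),(.04,.065),(.072,.086)):
    p=q[(q[:,2]>lo)&(q[:,2]<hi)];print(n,lo,len(p),np.percentile(p,[2,98],axis=0))
"
```

```text
clock: 6.28
tcp_pos: [0.4442, 0.2806, 0.1404]
orientation: [-0.145, 2.93, 0.016]
contact_force: [-0.5, 0.3, -0.9]
grip_width: -0.0001
gripper_force: 0.0
-5.840288935504859e-05
scene tip hist (array([14, 16, 17, 12, 16, 10,  4,  0,  0,  0,  0,  0,  0,  0,  0,  0]), array([-70, -65, -60, -55, -50, -45, -40, -35, -30, -25, -20, -15, -10,
        -5,   0,   5,  10])) [  6.232  -3.679 -49.924]
scene 0.015 152 [[0.409 0.303 0.016]
 [0.461 0.355 0.039]]
scene 0.04 239 [[0.41  0.304 0.041]
 [0.475 0.37  0.065]]
scene 0.072 133 [[0.409 0.305 0.072]
 [0.477 0.371 0.083]]
top tip hist (array([0, 2, 3, 4, 6, 2, 1, 0, 0, 0, 0, 0, 0, 0, 0, 0]), array([-70, -65, -60, -55, -50, -45, -40, -35, -30, -25, -20, -15, -10,
        -5,   0,   5,  10])) [-10.139  -6.193 -49.489]
top 0.015 82 [[0.363 0.205 0.016]
 [0.476 0.368 0.038]]
top 0.04 64 [[0.44  0.304 0.041]
 [0.475 0.368 0.064]]
top 0.072 85 [[0.436 0.305 0.073]
 [0.477 0.369 0.084]]
```

The tip offset is about −37 mm shut and −46 mm open along tool z. The tin is upright again, now at about (0.442, 0.337).

```bash
python3 -c "
from h import *
np.set_printoptions(precision=3,suppress=True)
T=tool(12,0)
for h in (.135,.058): print(rel(np.r_[.442,.337,h]+.0647*T[:,2],T))"
```

```text
[ 0.    -0.001 -0.    -1.975 56.147 70.799]
[  0.     -0.001  -0.     13.995  56.106 146.125]
```

```bash
python3 -m creep '0 0 0 -1 56 20 1; 0 0 0 -2 56 50 1; 0 0 0 -2 56 71 1; 0 0 0 6 56 109 1; 0 0 0 14 56 146 1; 0 0 0 14 56 146 1; 0 0 0 14 56 146 1; 0 0 0 14 56 146 1' 40; python3 -m creep '0 0 0 0 0 0 0.7; 0 0 0 0 0 0 0.5;0 0 0 0 0 0 0.3; 0 0 0 0 0 0 0.3; 0 0 0 0 0 0 0.3' 40
```

```text
clock: 7.38
tcp_pos: [0.4571, 0.3399, -0.0023]
orientation: [-0.144, 2.926, 0.021]
contact_force: [-0.7, -0.7, 0.2]
grip_width: 0.0853
gripper_force: 0.0
clock: 8.0
tcp_pos: [0.4567, 0.3396, -0.0025]
orientation: [-0.144, 2.926, 0.02]
contact_force: [-3.4, -0.7, 10.1]
grip_width: 0.0662
gripper_force: 42.5
```

```bash
python3 -m creep '0 0 0 -4 0 -20 0.3; 0 0 0 -10 0 -49 0.3; 0 0 0 -17 0 -78 0.3; 0 0 0 -17 0 -78 0.3' 40; python3 -c "
from h import *
np.set_printoptions(precision=3,suppress=True)
o=status.get_obs();T=o['tcp_pos'];M=R.from_rotvec(o['orientation']).as_matrix()
a=snap('scene','s8.png');b=snap('top','t8.png')
x=cv2.resize(b[0][180:290,110:230,::-1],(400,366),interpolation=cv2.INTER_CUBIC);y=cv2.resize(a[0][190:290,130:240,::-1],(400,366),interpolation=cv2.INTER_CUBIC);cv2.imwrite('pics/c8.png',np.hstack([x,y]))
for n,d in(('scene',a[1]),('top',b[1])):
  C=cloud(n,d).reshape(-1,3);q=C[(abs(C[:,0]-.442)<.06)&(abs(C[:,1]-.338)<.06)]
  for lo,hi in((.06,.08),(.08,.1),(.1,.12),(.12,.14),(.14,.155),(.155,.165)):
    p=q[(q[:,2]>lo)&(q[:,2]<hi)]
    if len(p): print(n,lo,len(p),np.percentile(p,[2,98],axis=0).ravel())
T=tool(12,0);TT=.0647*T[:,2]
for h in((.450,.2,.058+.09),(.4943,-.1047,.058+.09),(.4943,-.1047,.058+.012)): print(rel(np.array(h)+TT,T))
"
```

```text
clock: 8.5
tcp_pos: [0.4579, 0.3402, 0.0786]
orientation: [-0.144, 2.924, 0.024]
contact_force: [0.5, 0.4, -0.9]
grip_width: 0.066
gripper_force: 45.3
scene 0.06 2 [0.416 0.318 0.08  0.425 0.333 0.08 ]
scene 0.08 121 [0.41  0.305 0.082 0.463 0.35  0.099]
scene 0.1 127 [0.41  0.303 0.101 0.458 0.354 0.12 ]
scene 0.12 168 [0.41  0.293 0.121 0.47  0.375 0.139]
scene 0.14 161 [0.41  0.292 0.141 0.475 0.374 0.155]
scene 0.155 96 [0.412 0.29  0.155 0.474 0.376 0.165]
top 0.06 13 [0.458 0.332 0.076 0.47  0.36  0.08 ]
top 0.08 116 [0.414 0.31  0.081 0.475 0.361 0.098]
top 0.1 39 [0.413 0.307 0.101 0.476 0.361 0.118]
top 0.12 46 [0.414 0.294 0.121 0.475 0.361 0.139]
top 0.14 30 [0.448 0.293 0.14  0.477 0.362 0.155]
top 0.155 67 [0.439 0.296 0.156 0.478 0.362 0.164]
[   0.002    0.001   -0.001    4.529 -137.387  -10.258]
[   0.002    0.001   -0.001   -9.267 -444.973   -8.018]
[   0.002    0.001   -0.001    7.045 -445.149   68.257]
```

View pics/c8.png

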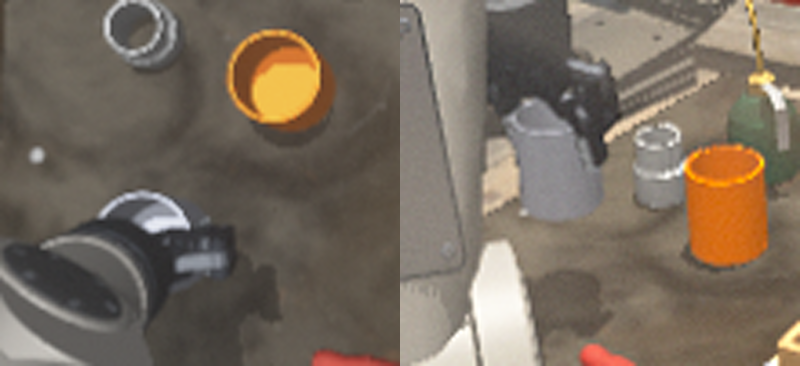

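The picture shows the tin held upright off the bench (scene crop around (560,165)). I'll carry it to the cell.

```bash
python3 -m creep '0 0 0 0 -50 -8 0.3; 0 0 0 0 -110 -8 0.3; 0 0 0 0 -170 -8 0.3; 0 0 0 -2 -230 -8 0.3; 0 0 0 -4 -290 -8 0.3; 0 0 0 -6 -350 -8 0.3; 0 0 0 -8 -405 -8 0.3; 0 0 0 -9 -445 -8 0.3; 0 0 0 -9 -445 -8 0.3; 0 0 0 -9 -445 -8 0.3' 40; python3 -c "
from h import *
np.set_printoptions(precision=3,suppress=True)
o=status.get_obs();T=o['tcp_pos'];M=R.from_rotvec(o['orientation']).as_matrix()
a=snap('scene','s9.png');b=snap('top','t9.png')
for n,d in(('scene',a[1]),('top',b[1])):
  C=cloud(n,d).reshape(-1,3);q=C[(abs(C[:,0]-.494)<.055)&(abs(C[:,1]+.105)<.055)]
  for lo,hi in((.08,.1),(.1,.12),(.12,.14),(.14,.155),(.155,.165)):
    p=q[(q[:,2]>lo)&(q[:,2]<hi)]
    if len(p): print(n,lo,len(p),np.percentile(p,[2,98],axis=0).ravel())
T=tool(12,0);TT=.0647*T[:,2]
for h in((.4943,-.1047,.148),(.4943,-.1047,.100),(.4943,-.1047,.074)): print(rel(np.array(h)+TT,T))
"
```

```text
clock: 9.85
tcp_pos: [0.5067, -0.1026, 0.0837]
orientation: [-0.145, 2.93, 0.019]
contact_force: [-0.1, 1.0, -0.7]
grip_width: 0.0658
gripper_force: 45.4
scene 0.08 112 [ 0.459 -0.138  0.087  0.498 -0.076  0.1  ]
scene 0.1 169 [ 0.459 -0.138  0.101  0.503 -0.077  0.119]
scene 0.12 245 [ 0.459 -0.149  0.121  0.527 -0.063  0.14 ]
scene 0.14 247 [ 0.459 -0.15   0.141  0.525 -0.062  0.155]
scene 0.155 143 [ 0.459 -0.151  0.155  0.519 -0.068  0.165]
top 0.08 75 [ 0.507 -0.117  0.086  0.524 -0.084  0.098]
top 0.1 15 [ 0.511 -0.119  0.1    0.526 -0.074  0.119]
top 0.12 21 [ 0.498 -0.121  0.122  0.526 -0.058  0.139]
top 0.14 19 [ 0.498 -0.122  0.141  0.526 -0.06   0.154]
top 0.155 21 [ 0.496 -0.125  0.155  0.527 -0.063  0.165]
[ 0.003 -0.     0.001 -0.49  -1.809 -0.543]
[ 0.003 -0.     0.001  9.479 -1.935 46.411]
[ 0.003 -0.     0.001 14.879 -2.003 71.844]
```

```bash
python3 -m creep '0 0 0 5 -1 24 0.3; 0 0 0 10 -1 48 0.3; 0 0 0 13 -1 64 0.3; 0 0 0 15 -1 71 0.3; 0 0 0 15 -1 72 0.3; 0 0 0 15 -1 72 0.3; 0 0 0 15 -1 72 0.3' 40; python3 -m creep '0 0 0 0 0 0 0.65;0 0 0 0 0 0 0.75; 0 0 0 0 0 0 0.9; 0 0 0 0 0 0 1; 0 0 0 0 0 0 1; 0 0 0 0 0 0 1'; python3 -c "
from h import *
np.set_printoptions(precision=3,suppress=True)
T=tool(12,0);TT=.0647*T[:,2]
print(rel(np.array((.4943,-.1047,.074))+TT,T))
for h in((.485,-.1047,.2),): print(rel(np.array(h)+TT,T))"
```

```text
clock: 10.82
tcp_pos: [0.5087, -0.104, 0.0119]
orientation: [-0.145, 2.927, 0.018]
contact_force: [-0.3, 0.2, -0.6]
grip_width: 0.0663
gripper_force: 45.4
clock: 11.58
tcp_pos: [0.5081, -0.104, 0.0112]
orientation: [-0.145, 2.928, 0.018]
contact_force: [0.6, -0.7, -0.8]
grip_width: 0.0853
gripper_force: 0.0
[ 0.002  0.001 -0.001  0.485  0.72   0.384]
[   0.002    0.001   -0.001  -16.802    1.897 -124.765]
```

Tin released. I'll lift clear, check it and plan the bar approach.

```bash
python3 -m creep '0 0 0 -6 0 -30 1; 0 0 0 -13 0 -62 1; 0 0 0 -13 0 -100 1; 0 0 0 -13 0 -150 1; 0 0 0 -13 0 -200 1; 0 0 0 -13 0 -200 1; 0 0 0 -13 0 -200 0' 20; python3 -c "
from h import *
np.set_printoptions(precision=3,suppress=True)
o=status.get_obs();print(o['joints'])
C=cloud('top',snap('top','t10.png')[1]).reshape(-1,3)
D=(C-O)@np.c_[ex,ey,ez]*1000
S=cloud('scene',snap('scene','s10.png')[1]).reshape(-1,3);E=(S-O)@np.c_[ex,ey,ez]*1000
for n,A in(('t',D),('s',E)):
  for lo,hi in ((45,70),(70,95)):
    p=A[(abs(A[:,0]+97)<45)&(abs(A[:,1]+85)<45)&(A[:,2]>lo)&(A[:,2]<hi)]
    if len(p):print(n,'tin',len(p),np.percentile(p,[2,98],axis=0).ravel())
  p=A[(abs(A[:,0]-37)<22)&(abs(A[:,1]+85)<20)&(A[:,2]>278)&(A[:,2]<310)];print(n,'bar',len(p),p.mean(0),np.percentile(p,[3,97],axis=0).ravel())
bar=disp(.037,-.086,.291)
for lean in (40,):
  for m in(1,-1):
    T=tool(lean,m);print(m,T[:,1])
    for b in(-.08,):print(rel(bar+(.056+b)*T[:,2],T))
"
```

```text
clock: 12.45
tcp_pos: [0.4789, -0.1072, 0.209]
orientation: [-0.145, 2.928, 0.019]
contact_force: [0.4, -0.2, 0.6]
grip_width: 0.0698
gripper_force: 0.0
[ 0.057  0.04   0.075  2.126 -0.076  0.773  1.85 ]
t tin 54 [-110.944 -117.275   45.539  -64.293  -52.763   69.408]
t tin 98 [-106.943 -118.786   72.1    -62.677  -53.257   94.507]
t bar 120 [ 35.293 -85.034 296.256] [  30.378 -103.73   291.669   41.073  -66.558  299.806]
s tin 278 [-132.225 -119.156   45.907  -63.666  -58.529   69.354]
s tin 385 [-131.399 -118.948   70.303  -62.986  -54.599   93.382]
s bar 65 [ 31.734 -86.035 293.204] [  27.403 -103.968  286.793   37.593  -67.383  297.642]
1 [0.762 0.076 0.643]
[  -0.382   -0.386    1.535 -152.781    0.066  -71.46 ]
-1 [-0.762 -0.076 -0.643]
[   0.386   -0.383   -1.538 -152.781    0.066  -71.46 ]
```

The tin stands upright in the cell (centre −98, −86 mm in dispenser axes, rim at 92 mm) and the bar reads (36, −85, 291). I'll turn the tool 90° and lean it to 40° while rising and moving forward.

```bash
python3 -m creep '0.043 -0.043 -0.17 0 0 -50 -0.2; 0.086 -0.085 -0.342 -5 0 -100 -0.2; 0.129 -0.128 -0.513 -20 0 -110 -0.2; 0.172 -0.17 -0.684 -40 0 -110 -0.2; 0.214 -0.213 -0.854 -60 0 -110 -0.2; 0.257 -0.255 -1.025 -80 0 -110 -0.2; 0.3 -0.298 -1.196 -100 0 -105 -0.2; 0.343 -0.34 -1.367 -125 0 -95 -0.2; 0.386 -0.383 -1.538 -145 0 -85 -0.2; 0.386 -0.383 -1.538 -153 0 -71 -0.2' 20; python3 -m creep '0 0 0 0 0 0 -0.2; 0 0 0 0 0 0 -0.2';  python3 -c "
from h import *
np.set_printoptions(precision=3,suppress=True)
o=status.get_obs();T=o['tcp_pos'];M=R.from_rotvec(o['orientation']).as_matrix();print(o['joints'])
a=snap('scene','s11.png');b=snap('top','t11.png')
x=cv2.resize(b[0][130:250,240:380,::-1],(400,343),interpolation=cv2.INTER_CUBIC);y=cv2.resize(a[0][140:260,250:390,::-1],(400,343),interpolation=cv2.INTER_CUBIC);cv2.imwrite('pics/c11.png',np.hstack([x,y]))
for n,d in(('scene',a[1]),('top',b[1])):
  C=cloud(n,d).reshape(-1,3);L=(C-T)@M*1000
  p=L[(abs(L[:,0])<18)&(abs(L[:,1])<32)&(L[:,2]<0)]
  for z in range(-80,0,5):
    q=p[(p[:,2]>z)&(p[:,2]<z+5)]
    if len(q): print(n,z,len(q),'x',q[:,0].min(),q[:,0].max(),'y',np.histogram(q[:,1],range(-35,36,10))[0])
bar=disp(.036,-.086,.291);T=tool(40,-1)
for b in(-.08,-.04,0):print(rel(bar+(.056+b)*T[:,2],T))
"
```

```text
clock: 13.8
tcp_pos: [0.5908, -0.1028, 0.3331]
orientation: [-1.758, 1.873, -0.603]
contact_force: [-0.2, -0.4, 1.4]
grip_width: 0.0343
gripper_force: 0.0
clock: 14.05
tcp_pos: [0.5902, -0.1017, 0.334]
orientation: [-1.756, 1.875, -0.601]
contact_force: [0.0, -0.0, -0.0]
grip_width: 0.0343
gripper_force: 0.0
[-0.787 -0.235  0.797  2.163  0.255  0.475  2.945]
scene -80 12 x -7.221606198562363 12.79780567296618 y [1 7 0 0 0 2 2]
scene -75 20 x -11.063994502910264 12.714166500596997 y [ 0 17  1  0  0  1  1]
scene -70 19 x -9.7892821059057 11.04673430079329 y [0 9 0 0 0 5 5]
scene -65 16 x -9.441194202453216 12.44207838083431 y [1 8 0 0 0 4 3]
scene -60 19 x -8.230553664803882 12.422108510913812 y [ 1 11  0  0  0  3  4]
scene -55 23 x -9.582261774898557 12.429253582323458 y [ 1 10  0  0  0  8  4]
scene -50 19 x -6.015360331823803 11.540095360587303 y [ 1 10  0  0  0  4  4]
scene -45 13 x -10.840876557598117 10.33868272833333 y [1 9 0 0 0 2 1]
scene -40 8 x -5.960943247611286 10.497791550222523 y [0 4 0 0 0 3 1]
top -80 8 x -11.428493935904266 -6.093502315847511 y [2 1 0 0 1 4 0]
top -75 9 x -10.288375501227199 -5.12554367684185 y [0 0 0 0 0 9 0]
top -70 11 x -10.007815685936233 -4.436035950827537 y [1 3 0 0 0 7 0]
top -65 8 x -9.59938267920625 -5.8991563217403495 y [1 3 0 0 0 4 0]
top -60 15 x -10.134281354130707 -5.122700623861519 y [2 7 0 0 0 6 0]
top -55 17 x -9.939966452171358 7.6816748228179925 y [6 3 0 0 0 8 0]
top -50 19 x -10.155527754131828 4.772400974961749 y [7 7 0 0 0 5 0]
top -45 9 x -9.94832015794684 -2.7218611567471025 y [4 1 0 0 0 4 0]
top -40 7 x -8.413691023427079 -0.9238143221405796 y [0 2 0 0 0 5 0]
[ 0.017 -0.048 -0.15  -8.833 -0.21  32.985]
[  0.017  -0.048  -0.15  -10.805  -0.73   72.933]
[  0.017  -0.048  -0.15  -12.777  -1.25  112.881]
```

View pics/c11.png

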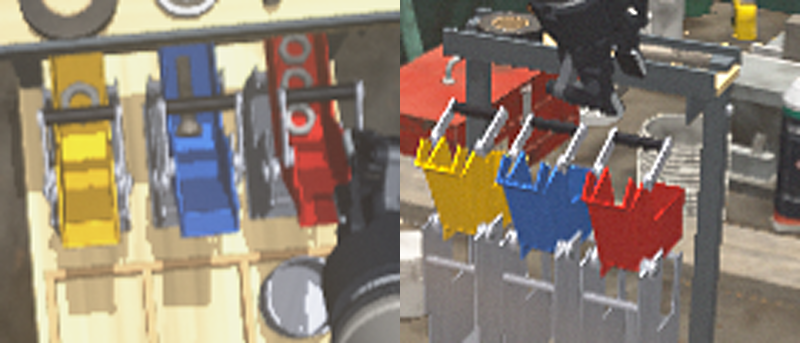

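The picture shows the gripper approaching the red bar from the front, with the tin upright below in the red cell. Joint 7 is at its limit, so I'll use the equivalent half turn the other way.

```bash
python3 -m creep '0 0 0.17 0 0 0 -0.2; 0 0 0.34 0 0 0 -0.2; 0 0 0.51 0 0 0 -0.2; 0 0 0.68 0 0 0 -0.2; 0 0 0.85 0 0 0 -0.2; 0 0 1.02 0 0 0 -0.2; 0 0 1.19 0 0 0 -0.2; 0 0 1.36 0 0 0 -0.2; 0 0 1.53 0 0 0 -0.2; 0 0 1.7 0 0 0 -0.2'; python3 -c "
from h import *
np.set_printoptions(precision=3,suppress=True)
o=status.get_obs();print(o['joints'])
bar=disp(.036,-.086,.291);T=tool(40,1)
for b in(-.08,):print(rel(bar+(.056+b)*T[:,2],T))"
```

```text
clock: 15.4
tcp_pos: [0.5901, -0.1043, 0.3341]
orientation: [0.251, 2.453, 0.109]
contact_force: [-0.8, -0.1, 0.6]
grip_width: 0.0341
gripper_force: 0.0
[-0.378 -0.142  0.463  2.148 -0.038  0.447  1.499]
[-0.048  0.027  1.284  1.004  9.762 32.779]
```

```bash
python3 -m creep '-0.006 0.003 0.16 0 1 4 -0.2; -0.012 0.007 0.32 0 2 8 -0.2; -0.018 0.01 0.48 0 3 12 -0.2; -0.024 0.013 0.64 0 5 16 -0.2; -0.03 0.017 0.8 0 6 20 -0.2; -0.036 0.02 0.96 1 7 24 -0.2; -0.042 0.023 1.12 1 8 28 -0.2; -0.048 0.027 1.284 1 10 33 -0.2; -0.048 0.027 1.284 1 10 33 -0.2'; python3 -c "
from h import *
np.set_printoptions(precision=3,suppress=True)
o=status.get_obs();print(o['joints'])
bar=disp(.036,-.086,.291);T=tool(40,1)
for b in(-.08,0):print(rel(bar+(.056+b)*T[:,2],T))"
```

```text
clock: 16.52
tcp_pos: [0.6115, -0.0935, 0.3087]
orientation: [1.728, 1.924, 0.695]
contact_force: [0.2, 0.2, -0.0]
grip_width: 0.0341
gripper_force: 0.0
[-0.263 -0.053  0.395  2.154 -0.366  0.377  0.541]
[-0.001 -0.     0.008 -0.463  0.362 -0.624]
[-0.001 -0.     0.008 -0.493  0.429 79.376]
```

```bash
python3 -m creep '0 0 0 0 0 20 -0.2; 0 0 0 0 0 40 -0.2; 0 0 0 0 0 58 -0.2; 0 0 0 0 0 72 -0.2; 0 0 0 0 0 79 -0.2; 0 0 0 0 0 79 -0.2' 20; python3 -m creep '0 0 0 0 0 0 -0.4; 0 0 0 0 0 0 -0.6; 0 0 0 0 0 0 -0.75; 0 0 0 0 0 0 -0.9' 20; python3 -c "
from h import *
np.set_printoptions(precision=3,suppress=True)
o=status.get_obs();print(o['joints'])
H=np.array([0,-.086,.18]); r0=.117; a0=np.arctan2(.037,.111)
T=tool(40,1);R0=R.from_rotvec(o['orientation']);b0=np.array([.1170*np.sin(a0),0,.117*np.cos(a0)])
for i,th in enumerate(np.linspace(0,1.9,20)):
  p=np.array([.117*np.sin(a0-th),0,.117*np.cos(a0-th)])-b0
  print(round(th,2),(R0.inv().apply(p[0]*ex+p[2]*ez)*1000).round(1))"
```

```text
clock: 17.27
tcp_pos: [0.6624, -0.0876, 0.2483]
orientation: [1.725, 1.926, 0.695]
contact_force: [-0.3, -0.3, 0.6]
grip_width: 0.0345
gripper_force: 0.0
clock: 17.77
tcp_pos: [0.6618, -0.0872, 0.2489]
orientation: [1.726, 1.925, 0.697]
contact_force: [-5.7, -0.3, 2.4]
grip_width: 0.011
gripper_force: 19.5
[-0.234  0.129  0.38   2.137 -0.79   0.275  0.936]
0.0 [0. 0. 0.]
0.1 [ 0.1 -6.6 -9.6]
0.2 [  0.2 -14.2 -18.6]
0.3 [  0.2 -22.5 -26.7]
0.4 [  0.3 -31.7 -34. ]
0.5 [  0.4 -41.6 -40.3]
0.6 [  0.5 -52.  -45.6]
0.7 [  0.6 -62.9 -49.8]
0.8 [  0.7 -74.2 -52.9]
0.9 [  0.8 -85.7 -54.9]
1.0 [  0.9 -97.4 -55.7]
1.1 [   1.  -109.   -55.4]
1.2 [   1.1 -120.6  -53.9]
1.3 [   1.2 -132.   -51.2]
1.4 [   1.3 -143.1  -47.4]
1.5 [   1.3 -153.7  -42.5]
1.6 [   1.4 -163.8  -36.6]
1.7 [   1.5 -173.3  -29.7]
1.8 [   1.5 -182.   -21.9]
1.9 [   1.6 -189.9  -13.3]
```

The bar is gripped at 20 N. I'll pull along the arc.

```bash
python3 -m creep '0 0 0 0 -3 -5 -0.9; 0 0 0 0 -7 -10 -0.9; 0 0 0 0 -14 -19 -0.9; 0 0 0 0 -22 -27 -0.9; 0 0 0 0 -32 -34 -0.9; 0 0 0 0 -42 -40 -0.9; 0 0 0 0 -52 -46 -0.9; 0 0 0 0 -63 -50 -0.9' 20; python3 -c "
from h import *
np.set_printoptions(precision=3,suppress=True)
o=status.get_obs();print(o['joints'],o['moment'])
R0=R.from_rotvec(o['orientation']);p=o['tcp_pos']-np.array([.6618,-.0872,.2489]);print(p,R0.inv().apply(p))
C=cloud('top',snap('top','t12.png')[1]).reshape(-1,3);D=(C-O)@np.c_[ex,ey,ez]*1000
p=D[(abs(D[:,0])<80)&(abs(D[:,1]+85)<38)&(D[:,2]>225)&(D[:,2]<330)];print(len(p))
"
```

```text
clock: 18.77
tcp_pos: [0.5841, -0.0949, 0.2499]
orientation: [1.721, 1.921, 0.702]
contact_force: [0.5, 3.0, 8.0]
grip_width: 0.0111
gripper_force: 20.4
[-0.248 -0.021  0.408  2.284 -0.717  0.25   0.916] [ 0.64  -0.761  0.339]
[-0.078 -0.008  0.001] [ 0.001 -0.059 -0.051]
659
```

```bash
python3 -c "
from h import *
np.set_printoptions(precision=3,suppress=True)
a0=np.arctan2(.037,.111)
def pose(th,lean):
  T=tool(lean,1); return disp(.117*np.sin(a0-th),-.086,.18+.117*np.cos(a0-th))+.056*T[:,2],T
def row(A,B): return np.r_[R.from_matrix(A[1].T@B[1]).as_rotvec(),A[1].T@(B[0]-A[0])*1000]
A=pose(.7,40)
for th in np.r_[.8:1.55:.1]: print(round(th,2),row(A,pose(th,40-(th-.7)*14)))
B=pose(1.5,28.8)
for th in np.r_[1.56:2:.06]: print(round(th,2),row(B,pose(th,28.8)))
"
```

```text
0.8 [  0.024   0.     -0.      0.    -12.64   -3.135]
0.9 [  0.049   0.     -0.      0.    -25.534  -5.162]
1.0 [  0.073   0.      0.      0.    -38.566  -6.062]
1.1 [  0.098   0.      0.      0.    -51.62   -5.827]
1.2 [  0.122   0.      0.      0.    -64.576  -4.46 ]
1.3 [  0.147   0.      0.      0.    -77.319  -1.976]
1.4 [  0.171   0.     -0.      0.    -89.733   1.599]
1.5 [   0.195    0.       0.       0.    -101.709    6.226]
1.56 [ 0.     0.     0.     0.    -5.343  4.552]
1.62 [  0.      0.      0.     -0.    -10.403   9.416]
1.68 [  0.      0.      0.     -0.    -15.163  14.574]
1.74 [  0.      0.      0.     -0.    -19.605  20.009]
1.8 [  0.      0.      0.     -0.    -23.713  25.7  ]
1.86 [  0.      0.      0.      0.    -27.472  31.628]
1.92 [  0.      0.      0.      0.    -30.869  37.77 ]
1.98 [  0.      0.      0.     -0.    -33.892  44.104]
```

```bash
python3 -m creep '0.024 0 0 0 -13 -3 -0.9; 0.049 0 0 0 -26 -5 -0.9; 0.073 0 0 0 -39 -6 -0.9; 0.098 0 0 0 -52 -6 -0.9; 0.122 0 0 0 -65 -4 -0.9; 0.147 0 0 0 -77 -2 -0.9; 0.171 0 0 0 -90 2 -0.9; 0.195 0 0 0 -102 6 -0.9; 0.195 0 0 0 -102 6 -0.9' 20; python3 -c "
from h import *
np.set_printoptions(precision=3,suppress=True)
a0=np.arctan2(.037,.111)
o=status.get_obs();print(o['joints'])
T=tool(28.8,1);P=disp(.117*np.sin(a0-1.5),-.086,.18+.117*np.cos(a0-1.5))+.056*T[:,2];print(P,rel(P,T))"
```

```text
clock: 19.95
tcp_pos: [0.5079, -0.1034, 0.1749]
orientation: [1.841, 2.053, 0.521]
contact_force: [3.1, 4.3, -3.3]
grip_width: 0.0114
gripper_force: 20.3
[-0.204  0.015  0.384  2.348 -0.445  0.326  0.678]
[ 0.51  -0.104  0.176] [-0.002 -0.001  0.009 -0.911  2.319  0.392]
```

```bash
python3 -m creep '0 0 0 0 -5 5 -0.9; 0 0 0 0 -10 9 -0.9; 0 0 0 0 -15 15 -0.9; 0 0 0 0 -20 20 -0.9; 0 0 0 0 -24 26 -0.9; 0 0 0 0 -26 29 -0.9; 0 0 0 0 -27 32 -0.9; 0 0 0 0 -28 34 -0.9; 0 0 0 0 -29 35 -0.9;0 0 0 0 -29 35 -0.9' 20; python3 -c "
from h import *
np.set_printoptions(precision=3,suppress=True)
a0=np.arctan2(.037,.111)
o=status.get_obs();print(o['joints'])
T=R.from_rotvec(o['orientation']).as_matrix();b=o['tcp_pos']-.056*T[:,2]-disp(0,-.086,.18);x,z=b@ex,b@ez;print('th est',a0-np.arctan2(x,z),'rad',np.hypot(x,z))
a=snap('scene','s13.png');b=snap('top','t13.png')
x=cv2.resize(b[0][150:260,270:380,::-1],(400,400),interpolation=cv2.INTER_CUBIC);y=cv2.resize(a[0][200:320,260:380,::-1],(400,400),interpolation=cv2.INTER_CUBIC);cv2.imwrite('pics/c13.png',np.hstack([x,y]))
"
```

```text
clock: 21.2
tcp_pos: [0.5013, -0.1052, 0.1335]
orientation: [1.839, 2.048, 0.527]
contact_force: [-10.3, 3.7, 21.6]
grip_width: 0.0111
gripper_force: 23.2
[-0.112  0.096  0.312  2.402 -0.829  0.231  1.072]
th est 1.8713339820165567 rad 0.1173689236413331
```

The bin is at its stop: the angle estimate is 1.87, with 22 N contact. I'll hold so the nuts can slide, then compute the return.

```bash
python3 -m creep '0 0 0 0 0 0 -0.9; 0 0 0 0 0 0 -0.9; 0 0 0 0 0 0 -0.9; 0 0 0 0 0 0 -0.9; 0 0 0 0 0 0 -0.9; 0 0 0 0 0 0 -0.9; 0 0 0 0 0 0 -0.9; 0 0 0 0 0 0 -0.9; 0 0 0 0 0 0 -0.9; 0 0 0 0 0 0 -0.9'; python3 -c "
from h import *
np.set_printoptions(precision=2,suppress=True)
a0=np.arctan2(.037,.111)
C=cloud('top',snap('top','t14.png')[1]).reshape(-1,3);D=(C-O)@np.c_[ex,ey,ez]*1000
p=D[(np.hypot(D[:,0]+97.5,D[:,1]+86)<29)&(D[:,2]<90)];print('in tin',len(p),np.histogram(p[:,2],range(0,95,8)))
def pose(th,lean):
  T=tool(lean,1); return disp(.117*np.sin(a0-th),-.086,.18+.117*np.cos(a0-th))+.056*T[:,2],T
def row(A,B): return np.r_[R.from_matrix(A[1].T@B[1]).as_rotvec(),A[1].T@(B[0]-A[0])*1000]
A=pose(1.89,28.8)
for th in np.r_[1.8:.95:-.1]: print(round(th,2),row(A,pose(th,28.8+(1.89-th)*11)))
l=28.8+.89*11;B=pose(1.0,l);print(l)
for th in np.r_[.9:-.06:-.1]: print(round(th,2),row(B,pose(th,l)))
"
```

```text
clock: 22.55
tcp_pos: [0.5013, -0.1052, 0.1335]
orientation: [1.839, 2.048, 0.527]
contact_force: [-10.0, 3.9, 22.8]
grip_width: 0.011
gripper_force: 23.2
in tin 161 (array([ 0, 34, 61, 22, 29, 15,  0,  0,  0,  0,  0]), array([ 0,  8, 16, 24, 32, 40, 48, 56, 64, 72, 80, 88]))
1.8 [-0.02  0.   -0.    0.    6.47 -8.98]
1.7 [ -0.04  -0.    -0.     0.    14.58 -18.35]
1.6 [ -0.06   0.    -0.     0.    23.58 -27.  ]
1.5 [ -0.07  -0.    -0.     0.    33.41 -34.83]
1.4 [ -0.09   0.    -0.     0.    43.96 -41.77]
1.3 [ -0.11   0.    -0.     0.    55.14 -47.75]
1.2 [ -0.13  -0.    -0.     0.    66.86 -52.71]
1.1 [ -0.15  -0.    -0.    -0.    79.01 -56.6 ]
1.0 [ -0.17   0.    -0.     0.    91.47 -59.39]
38.59
0.9 [ 0.    0.    0.   -0.   11.68  0.53]
0.8 [ 0.    0.    0.   -0.   23.26  2.22]
0.7 [ 0.    0.    0.   -0.   34.6   5.06]
0.6 [ 0.    0.    0.   -0.   45.61  9.02]
0.5 [ 0.    0.    0.   -0.   56.16 14.06]
0.4 [ 0.    0.    0.   -0.   66.16 20.12]
0.3 [ 0.    0.    0.   -0.   75.5  27.16]
0.2 [ 0.    0.    0.   -0.   84.1  35.09]
0.1 [ 0.    0.    0.   -0.   91.86 43.84]
0.0 [ 0.    0.    0.   -0.   98.71 53.32]
```

Depth inside the tin now shows material up to 48 mm, which is piled nuts. I'll swing the bin back.

```bash
python3 -m creep '-0.01 0 0 0 2 -3 -0.9; -0.02 0 0 0 6 -9 -0.9; -0.04 0 0 0 15 -18 -0.9; -0.06 0 0 0 24 -27 -0.9; -0.07 0 0 0 33 -35 -0.9; -0.09 0 0 0 44 -42 -0.9; -0.11 0 0 0 55 -48 -0.9; -0.13 0 0 0 67 -53 -0.9; -0.15 0 0 0 79 -57 -0.9; -0.17 0 0 0 91 -59 -0.9' 20; python3 -c "
from h import *
np.set_printoptions(precision=2,suppress=True)
a0=np.arctan2(.037,.111);o=status.get_obs();print(o['joints'])
T=tool(38.6,1);P=disp(.117*np.sin(a0-1.),-.086,.18+.117*np.cos(a0-1.))+.056*T[:,2];print(P,rel(P,T))
im,d=snap('top','t15.png');C=cloud('top',d).reshape(-1,3);D=(C-O)@np.c_[ex,ey,ez]*1000
p=D[(np.hypot(D[:,0]+97.5,D[:,1]+86)<29)&(D[:,2]<90)];print('in tin',len(p),np.histogram(p[:,2],range(0,95,8)))"
```

```text
clock: 23.85
tcp_pos: [0.5502, -0.1, 0.2274]
orientation: [1.743, 1.939, 0.676]
contact_force: [-4.6, -2.0, 0.8]
grip_width: 0.0109
gripper_force: 20.7
[-0.15 -0.04  0.33  2.34 -0.74  0.24  0.96]
[ 0.55 -0.1   0.23] [ 0.   -0.    0.01 -0.12  1.9   1.63]
in tin 215 (array([ 0, 39, 50, 24, 67, 35,  0,  0,  0,  0,  0]), array([ 0,  8, 16, 24, 32, 40, 48, 56, 64, 72, 80, 88]))
```

```bash
python3 -m creep '0 0 0 0 12 0 -0.9; 0 0 0 0 23 2 -0.9; 0 0 0 0 35 5 -0.9; 0 0 0 0 46 9 -0.9; 0 0 0 0 56 14 -0.9; 0 0 0 0 66 20 -0.9; 0 0 0 0 75 27 -0.9; 0 0 0 0 84 35 -0.9; 0 0 0 0 88 39 -0.9; 0 0 0 0 92 44 -0.9' 20; python3 -m creep '0 0 0 0 2 3 -0.9; 0 0 0 0 4 5 -0.9; 0 0 0 0 6 7 -0.9; 0 0 0 0 7 9 -0.9; 0 0 0 0 8 10 -0.9; 0 0 0 0 8 10 -0.9' 20; python3 -c "
from h import *
np.set_printoptions(precision=3,suppress=True)
a0=np.arctan2(.037,.111);o=status.get_obs()
T=R.from_rotvec(o['orientation']).as_matrix();b=o['tcp_pos']-.056*T[:,2]-disp(0,-.086,.18);x,z=b@ex,b@ez;print('th est',a0-np.arctan2(x,z),'rad',np.hypot(x,z),o['moment'])"
```

```text
clock: 25.15
tcp_pos: [0.6508, -0.0892, 0.2506]
orientation: [1.741, 1.939, 0.675]
contact_force: [-3.9, -4.4, 0.2]
grip_width: 0.0113
gripper_force: 21.3
clock: 25.9
tcp_pos: [0.6612, -0.0879, 0.2476]
orientation: [1.743, 1.94, 0.675]
contact_force: [-14.6, -4.8, 9.6]
grip_width: 0.0111
gripper_force: 22.5
th est 0.010495939500674678 rad 0.11697586498469804 [-0.661  2.076 -0.485]
```

```bash
python3 -m creep '0 0 0 0 1 1 -0.9; 0 0 0 0 2 1 -0.9; 0 0 0 0 2 1 -0.9' 20; python3 -m creep '0 0 0 0 -1 -1 -0.7; 0 0 0 0 -2 -1 -0.5; 0 0 0 0 -2 -1 -0.2; 0 0 0 0 -2 -1 -0.2; 0 0 0 0 -2 -10 -0.2; 0 0 0 0 -2 -25 -0.2; 0 0 0 0 -2 -50 -0.2; 0 0 0 0 -2 -80 -0.2;  0 0 0 0 -2 -120 -0.2; 0 0 0 0 -2 -120 -0.2' 20; python3 -c "
from h import *
np.set_printoptions(precision=1,suppress=True)
print(status.get_obs()['joints'])
B=cloud('top',np.load('pics/t10.npz')['d']);im0=np.load('pics/t10.npz')['im'];im,d=snap('top','t16.png');C=cloud('top',d)
S0=cloud('scene',np.load('pics/s10.npz')['d']);S=cloud('scene',snap('scene','s16.png')[1])
for n,X in(('before',B),('now',C),('s before',S0),('s now',S)):
  D=((X.reshape(-1,3)-O)@np.c_[ex,ey,ez])*1000
  for y in(-85,0,85):
    p=D[(abs(D[:,0]-37)<25)&(abs(D[:,1]-y)<20)&(D[:,2]>280)&(D[:,2]<310)];print(n,y,'bar',len(p),p.mean(0) if len(p) else '')
  p=D[(np.hypot(D[:,0]+97.5,D[:,1]+86)<29)&(D[:,2]<90)];print(n,'tin',np.histogram(p[:,2],range(0,95,8))[0])
  p=D[(np.hypot(D[:,0]+97.5,D[:,1]+86)<45)&(D[:,2]>75)&(D[:,2]<97)];print(' rim',len(p),np.percentile(p,[2,98],axis=0).ravel() if len(p) else '')
# grey pixels on red bin floor
for u,v in((343,147),(344,158),(345,171)): print(im0[v-3:v+4,u-3:u+4].reshape(-1,3).mean(0),im[v-3:v+4,u-3:u+4].reshape(-1,3).mean(0))
"
```

```text
clock: 26.28
tcp_pos: [0.6615, -0.0878, 0.2471]
orientation: [1.745, 1.942, 0.675]
contact_force: [-26.8, -5.1, 15.5]
grip_width: 0.0112
gripper_force: 23.7
clock: 27.52
tcp_pos: [0.5887, -0.0955, 0.3446]
orientation: [1.738, 1.936, 0.681]
contact_force: [0.4, -0.4, -0.4]
grip_width: 0.0339
gripper_force: 0.0
[-0.2 -0.1  0.3  2.1 -0.2  0.5  0.4]
before -85 bar 120 [ 35.3 -85.  296.3]
before 0 bar 118 [ 35.3   0.3 296.4]
before 85 bar 119 [ 35.5  84.9 296.5]
before tin [  0 128 132   0   0   0   0   0   0   0   1]
 rim 101 [-106.9 -119.    77.1  -62.7  -53.4   95.8]
now -85 bar 117 [ 35.2 -85.  296. ]
now 0 bar 118 [ 35.4   0.3 296.1]
now 85 bar 120 [ 35.6  85.1 296.2]
now tin [ 0 93 89 34 79 55  0  0  0  0  0]
 rim 112 [-128.8 -106.5   78.   -62.7  -53.2   96.2]
s before -85 bar 65 [ 31.7 -86.  293.2]
s before 0 bar 0 
s before 85 bar 55 [ 31.4  83.9 293.7]
s before tin [0 0 1 2 7 5 3 3 5 4 4]
 rim 308 [-131.4 -118.9   75.3  -63.   -54.7   93.6]
s now -85 bar 64 [ 32.1 -85.  293.2]
s now 0 bar 59 [ 31.5   0.2 293.2]
s now 85 bar 56 [ 31.2  84.2 293.8]
s now tin [0 0 2 3 5 3 3 4 7 6 6]
 rim 309 [-130.4 -119.4   75.2  -63.1  -54.5   93.4]
[140.2  98.7  89.4] [163.3  75.5  61. ]
[125.8  91.5  83.3] [145.9  72.6  60.6]
[183.1 122.4 116. ] [205.6  75.7  64.2]
```

```bash
python3 -c "
from h import *
for f in('t0','t10','t16'):
  im=np.load('pics/'+f+'.npz')['im'];s=cv2.cvtColor(im,cv2.COLOR_RGB2HSV)[...,1]
  m=(s<90)
  print(f); print('\n'.join(''.join('#' if x else '.' for x in r) for r in m[143:178:2,328:362]))
C=cloud('top',np.load('pics/t16.npz')['d']);D=((C-O)@np.c_[ex,ey,ez])*1000
q=D[(np.hypot(D[...,0]+97.5,D[...,1]+86)<31)&(D[...,2]<60)&(D[...,2]>30)];print('high',len(q),q.min(0),q.max(0))"
```

```text
t0
####.......#########.......#######
####......###....####......#######
#####....###......###......#######
#####.....####...###.......#######
#####......########........#######
#####...........##.........#######
######.....#########........######
######.....##....####.......######
######....###......##.......######
######...#########################
#######..#########################
#######..#############..###..#####
#######..############........#####
#######...#####...####........####
#######...####.....####.......####
########..#####....###........####
########..###########...........##
########..###.....................
t10
####.......#########.......#######
####......###....####......#######
#####....###......###......#######
#####.....####...###.......#######
#####......########........#######
#####...........#..........#######
######.....#########........######
######.....##....####.......######
######....###......##.......######
######...#########################
#######..#########################
#######..#############..###..#####
#######..############........#####
#######.
[... 194 characters left out ...]
....#######
####.......................#######
####.......................#######
#####......................#######
#####......................#######
#####......................#######
######......................######
######......................######
######......................######
######...#########################
#######..#########################
#######..#############..###..#####
#######..###.................#####
#######...##..................####
#######...##..................####
########..###.................####
########..###................#.###
########..###..............#######
high 151 [-124.25415121 -112.32228348   30.21873973] [-86.03830475 -62.81958084  58.80900132]
```

```bash
python3 -c "
from h import *
A,B=[((cloud('top',np.load('pics/'+f+'.npz')['d'])-O)@np.c_[ex,ey,ez])*1000 for f in('t0','t16')]
m=(B[...,2]-A[...,2]>7)&(B[...,2]<60)&(np.hypot(B[...,0]+97.5,B[...,1]+86)>36)&(B[...,0]>-250)
n,l,st,c=cv2.connectedComponentsWithStats(m.astype(np.uint8))
for i in range(1,n):
  if st[i,4]>8: print(st[i],c[i],B[l==i].mean(0))
o=r.hand_in();print(o)"
```

```text
[95  0  6  5 10] [97.4  1.6] [1057.06047365  780.78178089 -845.89695304]
[483   0  14   6  23] [490.34782609   2.13043478] [ 895.91870226 -933.6623172  -843.3583081 ]
[517   0  11   8  25] [522.2    2.88] [  879.20916156 -1070.74406551  -843.47132901]
[530   0   4   7  10] [531.1   3.3] [  872.51523964 -1107.5924132   -841.27741376]
[549   2  10   6  20] [552.85   4.6 ] [  858.42965966 -1201.35293849  -843.32478153]
[99 13  7  5  9] [101.66666667  15.55555556] [ 989.40339088  764.39984194 -842.27442681]
[511  14  14  12  29] [517.93103448  19.13793103] [  807.53784739 -1042.38672008  -843.91584858]
[539  15   6   8  14] [541.21428571  19.        ] [  798.27990828 -1142.15495229  -843.48727989]
[91 21  5  6 10] [93.1 22.9] [ 924.66302132  780.4577246  -775.62239874]
[478  20   6   5  11] [481.09090909  21.81818182] [ 809.36514357 -880.89143434 -840.92814692]
[486  23   5   8  15] [487.6  27. ] [ 783.48708062 -905.98397144 -841.3188639 ]
[499  25   6   7  12] [501.83333333  27.83333333] [ 774.57527669 -967.38838804 -842.95913742]
[537  27   6   7  11] [539.72727273  30.36363636] [  747
[... 11399 characters left out ...]
389]
[ 85 268   5   4   9] [ 87.11111111 269.66666667] [-107.08071425  879.99480373 -843.58463598]
[ 77 271   5   5  10] [ 79.3 273. ] [-117.80020348  912.73379338 -843.88210233]
[ 52 274   7   6  17] [ 55.29411765 277.17647059] [-125.89424305 1011.33871291 -843.05793436]
[ 26 279   5   6  12] [ 28.66666667 281.58333333] [-133.88918932 1121.28785678 -844.44028976]
[  0 281   4   7  12] [  1.25       283.66666667] [-132.39387263 1202.10785248 -786.66463903]
[ 59 281   6   3  11] [ 61.72727273 282.18181818] [-148.72200563  984.90885988 -840.94094256]
[ 11 283   6   4   9] [ 13.22222222 284.66666667] [-140.81478232 1161.61558004 -800.13050756]
the job is handed in; nothing more can be done
None
```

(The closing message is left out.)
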